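# Load the two-tier cast drying rack

### The job

Load the drying rack with the full-arch casts: stand the two white ones on the base, one in the middle of each blue pad, then lower the upper shelf over the four corner posts until it sits level on their collars, then stand the two yellow ones on the shelf, one in the middle of each blue pad. Set every cast down upright without dropping it, and leave the two small half-arch casts lying where they are.

Things in the scene. Friction and masses are not known exactly. Their poses are not given: they have to be found in the camera images.
- white_cast_a: White full-arch dental cast (upper jaw, palate filled in): D-shaped block 60 mm wide (its y), 56 deep (its x: round front at -28, flat heel at +28), 20 high, horseshoe of teeth on top to 32; 0.14 kg. Sides y = +-30 mm are flat and parallel from x = -6 to +28: grip across them. Origin: centre of the underside; z up.
- white_cast_b: White full-arch dental cast (lower jaw, open inside the arch): D-shaped block 60 mm wide (its y), 56 deep (its x: round front at -28, flat heel at +28), 20 high, horseshoe of teeth on top to 32; 0.14 kg. Sides y = +-30 mm are flat and parallel from x = -6 to +28: grip across them. Origin: centre of the underside; z up.
- yellow_cast_a: Buff-yellow full-arch dental cast (upper jaw, palate filled in): D-shaped block 60 mm wide (its y), 56 deep (its x: round front at -28, flat heel at +28), 20 high, horseshoe of teeth on top to 32; 0.14 kg. Sides y = +-30 mm are flat and parallel from x = -6 to +28: grip across them. Origin: centre of the underside; z up.
- yellow_cast_b: Buff-yellow full-arch dental cast (lower jaw, open inside the arch): D-shaped block 60 mm wide (its y), 56 deep (its x: round front at -28, flat heel at +28), 20 high, horseshoe of teeth on top to 32; 0.14 kg. Sides y = +-30 mm are flat and parallel from x = -6 to +28: grip across them. Origin: centre of the underside; z up.
- upper_shelf: Loose steel shelf 144 (its x) x 204 mm (its y), 6 thick, flat on the bench, 0.38 kg. 12 mm holes at (+-60, +-90). Black handle bar along x through the middle, 92 long, 12 wide, 12 high, centre 50 mm above the underside: grip it across (along y). Blue pads 78 x 70, flush, centred at (0, +-46), either side of it. Fits either way round. Origin: centre of the underside.
- rack_base: Fixed rack base: steel deck 144 (its x) x 204 mm (its y), top 12 above the bench. Blue pads 78 x 70, flush, centred at (0, +-46). Posts at (+-60, +-90), 11 thick, with an 18 mm collar, its top 58 above the bench (shelf underside rests there), then a brass pin 8 thick, 14 long, tapered on to a tip at 80. Origin: centre of the underside, on the bench; z up.
- white_quadrant: Small half-arch (quadrant) cast, white, a narrow block 50 mm (its x) by 25 mm (its y), 29 mm high, with one row of six teeth. It is not for the rack and stays where it lies. Origin: centre of the underside.
- yellow_quadrant: Small half-arch (quadrant) cast, buff yellow, a narrow block 50 mm (its x) by 25 mm (its y), 29 mm high, with one row of six teeth. It is not for the rack and stays where it lies. Origin: centre of the underside.
Things that resemble listed ones, but are neither listed nor needed, are in the scene too. Leave any red look-alike of the yellow_cast_a alone. What is shaped like the upper_shelf but purple is not meant.

How it is judged:
On the way, in this order (a step that is already met when the one before it is completed fails the run):
1. both white full-arch casts stand on the base's pads, one on each, let go, with the shelf not yet on ((((x of white_cast_a in the frame of rack_base between -0.015 and 0.015 m and y of white_cast_a in the frame of rack_base between 0.031 and 0.061 m and z of white_cast_a in the frame of rack_base between 0.008 and 0.016 m and angle between white_cast_a's own z axis and vertical below 0.1 rad) and (x of white_cast_b in the frame of rack_base between -0.015 and 0.015 m and y of white_cast_b in the frame of rack_base between -0.061 and -0.031 m and z of white_cast_b in the frame of rack_base between 0.008 and 0.016 m and angle between white_cast_b's own z axis and vertical below 0.1 rad)) or ((x of white_cast_a in the frame of rack_base between -0.015 and 0.015 m and y of white_cast_a in the frame of rack_base between -0.061 and -0.031 m and z of white_cast_a in the frame of rack_base between 0.008 and 0.016 m and angle between white_cast_a's own z axis and vertical below 0.1 rad) and (x of white_cast_b in the frame of rack_base between -0.015 and 0.015 m and y of white_cast_b in the frame of rack_base between 0.031 and 0.061 m and z of white_cast_b in the frame of rack_base between 0.008 and 0.016 m and angle between white_cast_b's own z axis and vertical below 0.1 rad))) and contact force between the fingers and white_cast_a below 0.05 N and contact force between the fingers and white_cast_b below 0.05 N), for 0.2 s.
2. the upper shelf is seated on the four collars (x of upper_shelf in the frame of rack_base between -0.006 and 0.006 m and y of upper_shelf in the frame of rack_base between -0.006 and 0.006 m and z of upper_shelf in the frame of rack_base between 0.055 and 0.061 m and angle between upper_shelf's own z axis and vertical below 0.03 rad and angle between the x axis of upper_shelf and the x axis of rack_base, either way round below 0.06 rad and (((x of white_cast_a in the frame of rack_base between -0.015 and 0.015 m and y of white_cast_a in the frame of rack_base between 0.031 and 0.061 m and z of white_cast_a in the frame of rack_base between 0.008 and 0.016 m and angle between white_cast_a's own z axis and vertical below 0.1 rad) and (x of white_cast_b in the frame of rack_base between -0.015 and 0.015 m and y of white_cast_b in the frame of rack_base between -0.061 and -0.031 m and z of white_cast_b in the frame of rack_base between 0.008 and 0.016 m and angle between white_cast_b's own z axis and vertical below 0.1 rad)) or ((x of white_cast_a in the frame of rack_base between -0.015 and 0.015 m and y of white_cast_a in the frame of rack_base between -0.061 and -0.031 m and z of white_cast_a in the frame of rack_base between 0.008 and 0.016 m and angle between white_cast_a's own z axis and vertical below 0.1 rad) and (x of white_cast_b in the frame of rack_base between -0.015 and 0.015 m and y of white_cast_b in the frame of rack_base between 0.031 and 0.061 m and z of white_cast_b in the frame of rack_base between 0.008 and 0.016 m and angle between white_cast_b's own z axis and vertical below 0.1 rad)))), for 0.2 s.
3. both yellow full-arch casts stand on the shelf's pads, one on each ((((x of yellow_cast_a in the frame of upper_shelf between -0.015 and 0.015 m and y of yellow_cast_a in the frame of upper_shelf between 0.031 and 0.061 m and z of yellow_cast_a in the frame of upper_shelf between 0.002 and 0.01 m and angle between yellow_cast_a's own z axis and vertical below 0.1 rad) and (x of yellow_cast_b in the frame of upper_shelf between -0.015 and 0.015 m and y of yellow_cast_b in the frame of upper_shelf between -0.061 and -0.031 m and z of yellow_cast_b in the frame of upper_shelf between 0.002 and 0.01 m and angle between yellow_cast_b's own z axis and vertical below 0.1 rad)) or ((x of yellow_cast_a in the frame of upper_shelf between -0.015 and 0.015 m and y of yellow_cast_a in the frame of upper_shelf between -0.061 and -0.031 m and z of yellow_cast_a in the frame of upper_shelf between 0.002 and 0.01 m and angle between yellow_cast_a's own z axis and vertical below 0.1 rad) and (x of yellow_cast_b in the frame of upper_shelf between -0.015 and 0.015 m and y of yellow_cast_b in the frame of upper_shelf between 0.031 and 0.061 m and z of yellow_cast_b in the frame of upper_shelf between 0.002 and 0.01 m and angle between yellow_cast_b's own z axis and vertical below 0.1 rad))) and x of upper_shelf in the frame of rack_base between -0.006 and 0.006 m and y of upper_shelf in the frame of rack_base between -0.006 and 0.006 m and z of upper_shelf in the frame of rack_base between 0.055 and 0.061 m and angle between upper_shelf's own z axis and vertical below 0.03 rad and angle between the x axis of upper_shelf and the x axis of rack_base, either way round below 0.06 rad), for 0.2 s.
At the end, for the whole second after the job is handed in: White casts upright on the base, yellow on the shelf, one per pad, centres within 15 mm of the pad's in x and y; shelf on the collars (height within 3 mm, centred within 6 mm, level within 0.03, lined up within 0.06 rad, either way round); all at rest; half-arch casts moved under 15 mm (all of step 3 and (((x of white_cast_a in the frame of rack_base between -0.015 and 0.015 m and y of white_cast_a in the frame of rack_base between 0.031 and 0.061 m and z of white_cast_a in the frame of rack_base between 0.008 and 0.016 m and angle between white_cast_a's own z axis and vertical below 0.1 rad) and (x of white_cast_b in the frame of rack_base between -0.015 and 0.015 m and y of white_cast_b in the frame of rack_base between -0.061 and -0.031 m and z of white_cast_b in the frame of rack_base between 0.008 and 0.016 m and angle between white_cast_b's own z axis and vertical below 0.1 rad)) or ((x of white_cast_a in the frame of rack_base between -0.015 and 0.015 m and y of white_cast_a in the frame of rack_base between -0.061 and -0.031 m and z of white_cast_a in the frame of rack_base between 0.008 and 0.016 m and angle between white_cast_a's own z axis and vertical below 0.1 rad) and (x of white_cast_b in the frame of rack_base between -0.015 and 0.015 m and y of white_cast_b in the frame of rack_base between 0.031 and 0.061 m and z of white_cast_b in the frame of rack_base between 0.008 and 0.016 m and angle between white_cast_b's own z axis and vertical below 0.1 rad))) and linear speed of each of white_cast_a, white_cast_b, yellow_cast_a, yellow_cast_b, upper_shelf below 0.02 m/s and distance of each of white_quadrant, yellow_quadrant from where it was at the start of the episode below 0.015 m); the robot touches nothing.
It fails at once if a cast is dropped (falling free faster than 0.7 m/s, a drop of about 25 mm or more) ((linear speed of white_cast_a above 0.7 m/s and contact force between the fingers and white_cast_a below 0.01 N) or (linear speed of white_cast_b above 0.7 m/s and contact force between the fingers and white_cast_b below 0.01 N) or (linear speed of yellow_cast_a above 0.7 m/s and contact force between the fingers and yellow_cast_a below 0.01 N) or (linear speed of yellow_cast_b above 0.7 m/s and contact force between the fingers and yellow_cast_b below 0.01 N)).
It fails at once if a half-arch cast is pushed more than 15 mm from its place (distance of any of white_quadrant, yellow_quadrant from where it was at the start of the episode above 0.015 m).
It also fails if it takes over 144 s, if anything falls off the work surface, if the arm or the gripper's body presses on something with over 40 N, if the wrist force passes 120 N, or if a joint passes its speed limit or range.

### The arm

A 6-joint arm with a two-finger parallel gripper is mounted at the origin on the work surface. World frame = base frame: x ahead of the robot, y to its left, z up, the work surface at z = 0. Lengths are in m, angles in rad, forces in N, time in s.
With the tool pointing down it reaches from about 0.325 to 0.775 m from the base axis. Payload 9.3 kg.
Tool frame: the origin (TCP) lies where the fingers leave the gripper's body, on its centre line; the fingertips stand 73 mm ahead of it and the grasp point (between the pads) lies 54 mm ahead of it (grasp_offset is the distance from the TCP to the grasp point, in m); z points along the fingers, y is the line along which they close (so a half turn about z gives the same grasp; the last joint's range is limited). The gripper opens to 85 mm and grips with 20 to 120 N. Pads are 22 mm wide; open, the fingers measure 114 mm over their backs; the gripper's body (76 mm by 85 mm) begins 54 mm behind the grasp point. The pads swing forward as they close: fully open they stand 13 mm farther back than shut.
Start: joints at [-1.364, 0.259, 0.021, 1.334, 0, 1.418], TCP at [0.194, -0.515, 0.304] pointing down, gripper open.
Joint ranges: [-3.04, 3.04], [-0.91, 1.82], [-1.04, 1.36], [-1.92, 1.95], [-1.52, 1.45], [-3.14, 3.14]. Speed limits (rad/s): [2.22, 2.22, 2.79, 3.14, 3.14, 3.14].

### API

Orientations are given as a 3x3 rotation matrix whose columns are the frame's x, y, z axes.
In Python, from bench import * gives the robot as it stands.
- The arm moves only by the shell command python3 -m jog 'ROWS' [OPENING] [FORCE]. ROWS is JSON, a list of rows, each a list of 2 entries, a list of its own where there are three numbers: the shift along the tool's x, y, z normalised to -1 to 1, where 1 is 0.04 m, then the turn, a rotation vector about the tool's x, y, z normalised to -1 to 1, where 1 is pi/4 rad. A call has 1 to 10 rows; each row shifts and turns the commanded pose from where the row before left it, along the tool's axes as they then stand; what a row does not reach is not made up. A row lasts 1/10 s, in which the tool goes at most 50 mm and 8.59 degrees, less where a joint would pass 70% of its speed; a pose out of reach is approached as far as the arm can. A call with a number of a shift or a turn outside -1 to 1 is refused whole. A call with a gripper value outside its range is refused whole. OPENING is the finger opening in mm, from 0 to 85.4, set as the call begins (- or left out, the last holds). The fingers move at their own pace and stop on an object; FORCE is the grip in N (left out, the last holds). Time passes only in rows, so rows that do not move let the fingers close. It gives the time, the measured TCP pose, the force, the opening and the grip force at its end, in the units of the state.
- get_obs(): the state, without advancing time (a new reading comes with each control period).
- camera(name): name is "scene" or "top" or "wrist"; returns the picture (480x640x3 uint8, red, green, blue); there is no depth.
- get_calibration(name): a dict with "vfov" (degrees; the focal length in pixels is half the picture's height over the tangent of half this angle, whatever the lens; pixels are square), "cx", "cy" (the principal point, pixels), "R" (3x3) and "t" (3): a world point X has camera coordinates R X + t. Camera axes: x right, y down, z forward; pixel columns grow to the right and rows downward; lengths in m; the calibration is good to about 2 mm. A picture is of the moment at which its call begins: read the wrist's pose just before it. get_calibration takes no time and is no camera call; for the wrist camera it gives the pose at the moment of the call.
- sign_off(): hands the job in; it is judged then, once.
The state is a dict: "time_s": time; "qpos": joint angles; "qd": joint speeds; "joint_torque": joint torques, N m; "ee_pos": TCP position; "tcp_rot": TCP orientation; "wrist_force": force on the tool from outside, world axes, zero at the start; "ft_torque": the same for the moment, N m; "gripper_width": opening from 0.0 (shut) to 1.0 (fully open); "finger_force": force on a finger pad.
Only numpy, scipy, OpenCV 4.12 (cv2) and the standard library are available. Lean on these libraries where they do the work, as an engineer would, in place of code of your own. Each camera call takes 0.05 s, during which the arm holds its last target. There are 200 camera calls.

## Working session

There is one attempt and no reset: what is moved stays moved. The work goes in short steps, Python scripts to look and compute and a shell command to move; the robot and the scene stay as the last step left them, time stands still between calls to the robot, and variables do not carry over. Pictures are saved under pics/ and viewed, at most 14 in all, crops included, and the job is handed in when it is done.

```bash
mkdir -p pics; ls
python3 - <<'E'
from bench import *
import cv2
for n in ("top","scene"):
    im=camera(n); cv2.imwrite(f"pics/{n}0.png",im[:,:,::-1]); c=get_calibration(n); print(n,c)
o=get_obs();print(o)
E
```

```text
pics
top {'vfov': 57.019051822893445, 'cx': 315.91995509233806, 'cy': 233.23599063136965, 'R': array([[-0.00953902, -0.999901  , -0.01034372],
       [-0.99141016,  0.01080638, -0.13034228],
       [ 0.13044116,  0.00901153, -0.9914151 ]]), 't': array([5.99128841e-04, 4.62046192e-01, 9.12450643e-01])}
scene {'vfov': 46.940987828322726, 'cx': 322.7282921920106, 'cy': 237.21637925814252, 'R': array([[ 1.70031911e-01,  9.85438505e-01, -3.19774926e-04],
       [ 5.43999743e-01, -9.41346820e-02, -8.33788307e-01],
       [-8.21677205e-01,  1.41596662e-01, -5.52084193e-01]]), 't': array([-0.09078632, -0.21425831,  1.5236205 ])}
{'time_s': 0.1, 'qpos': array([-1.36359894e+00,  2.59112037e-01,  2.08395093e-02,  1.33370208e+00,
        7.12954423e-06,  1.41822266e+00]), 'qd': array([ 0.00057052, -0.0001467 ,  0.00178644, -0.00082157, -0.00065681,
       -0.0004402 ]), 'joint_torque': array([ 6.67016400e-03, -5.56690872e+01,  3.45070159e+01,  1.16648720e-02,
       -2.09288083e-05, -1.97963101e-05]), 'ee_pos': array([ 0.19360847, -0.5146163 ,  0.30334027]), 'tcp_rot': array([[ 9.35977477e-01,  3.52059806e-01, -2.35416232e-04],
       [ 3.52059835e-01, -9.35976784e-01,  1.15454401e-03],
       [ 1.86124414e-04, -1.16350779e-03, -9.99999306e-01]]), 'wrist_force': array([ 0.45126969,  1.14848975, -0.05633784]), 'ft_torque': array([-0.02390949,  0.02433238,  0.04683669]), 'finger_force': 0.0, 'gripper_width': 1.0023891533160183}
```

View pics/top0.png

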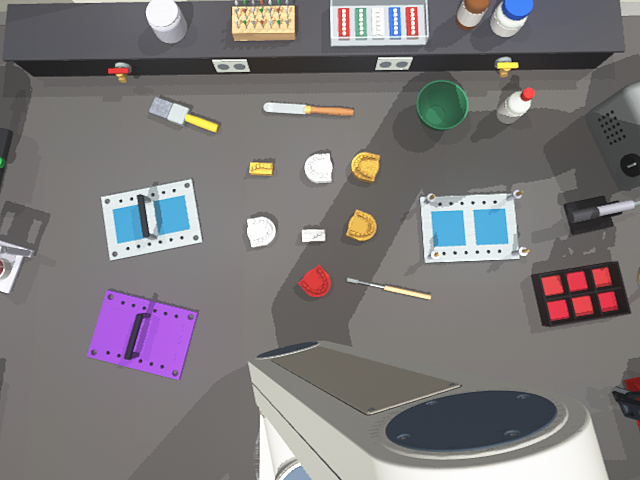

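View pics/scene0.png

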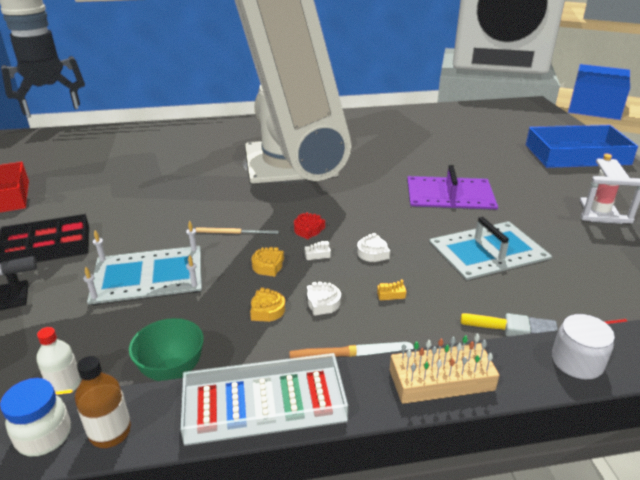

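Top view: the white full arches are at (319,167) and (261,231), the yellow ones at (365,165) and (361,225). The small blocks at (261,169) and (313,236) are the quadrants. The red cast (315,281) and purple shelf (143,335) are look-alikes to avoid. The shelf is at (152,219) with blue pads, and the base at (470,228) with posts. Next I'll confirm these in an enlarged crop and measure them.

```bash
cat > h.py <<'E'
from bench import *
import cv2, numpy as np
def ray(cal,px,z):
    "pixels (N,2) -> world points on plane z"
    f=240/np.tan(np.radians(cal["vfov"]/2)); px=np.atleast_2d(px).astype(float)
    d=np.c_[(px[:,0]-cal["cx"])/f,(px[:,1]-cal["cy"])/f,np.ones(len(px))]@cal["R"]
    c=-cal["R"].T@cal["t"]
    return c+d*((z-c[2])/d[:,2])[:,None]
def proj(cal,X):
    f=240/np.tan(np.radians(cal["vfov"]/2)); p=np.atleast_2d(X)@cal["R"].T+cal["t"]
    return p[:,:2]/p[:,2:]*f+[cal["cx"],cal["cy"]]
def masks(im):
    h,s,v=cv2.split(cv2.cvtColor(im,cv2.COLOR_RGB2HSV))
    return dict(white=(s<50)&(v>150),yellow=(h>12)&(h<30)&(s>110)&(v>90),blue=(h>90)&(h<112)&(s>110)&(v>110))
def blobs(m,amin):
    m=cv2.morphologyEx(m.astype(np.uint8)*255,cv2.MORPH_CLOSE,np.ones((3,3)))
    cs,_=cv2.findContours(m,cv2.RETR_EXTERNAL,cv2.CHAIN_APPROX_NONE)
    return [c[:,0,:] for c in cs if cv2.contourArea(c)>amin]
E
python3 - <<'E'
from h import *
im=cv2.imread("pics/top0.png")[:,:,::-1].copy(); cal=get_calibration("top")
print("cam",-cal["R"].T@cal["t"])
cv2.imwrite("pics/crop.png",cv2.resize(im[140:300,235:395,::-1],None,fx=3.7,fy=3.7,interpolation=cv2.INTER_CUBIC))
M=masks(im)
for k,z in(("white",.02),("yellow",.02),("blue",.006)):
    for c in blobs(M[k],80):
        if not(90<c[:,0].min() and c[:,0].max()<545 and c[:,1].min()>135 and c[:,1].max()<330): continue
        if k=="blue" and c[:,0].mean()>300: z=.012
        P=ray(cal,c,z)[:,:2].astype(np.float32); r=cv2.minAreaRect(P)
        print(k,c.mean(0).round(),np.round(r[0],4),np.round(np.array(r[1])*1000,1),round(r[2],1))
E
```

```text
cam [ 0.33906189 -0.01261656  0.9648477 ]
white [313. 235.] [0.4596 0.0034] [49.7 26.1] 89.4
white [259. 231.] [0.4698 0.1148] [64.7 61.9] 8.2
white [474. 226.] [ 0.4766 -0.3433] [150.1 222.5] 1.7
white [151. 219.] [0.4989 0.3552] [143.7 203.1] 10.8
white [320. 168.] [ 0.6093 -0.01  ] [61.6 65.6] 89.3
yellow [361. 226.] [ 0.4765 -0.1028] [59.7 62.6] 62.5
yellow [261. 168.] [0.6087 0.1164] [51.7 28.4] 84.8
yellow [366. 166.] [ 0.6109 -0.1121] [60.6 65.4] 74.7
blue [448. 228.] [ 0.4732 -0.291 ] [76.8 68.6] 1.7
blue [490. 226.] [ 0.4757 -0.3829] [76.3 68.7] 1.7
blue [128. 223.] [0.4909 0.4083] [76.  57.1] 10.8
blue [171. 215.] [0.5092 0.3132] [76.1 68.3] 10.9
```

View pics/crop.png

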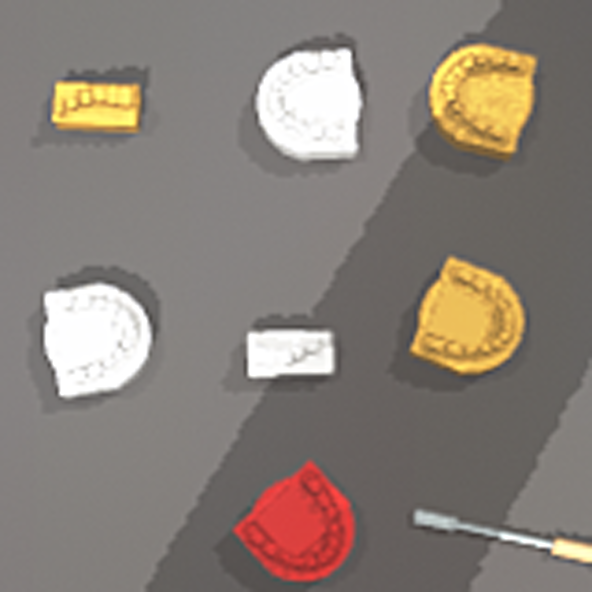

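The crop confirms it: full arches at crop (310,103) and (97,340) in white, (483,100) and (468,315) in yellow. The narrow blocks at (97,107) and (290,352) are the quadrants. Next I'll move the wrist over the casts for a finer look.

```bash
cat >> h.py <<'E'
from scipy.spatial.transform import Rotation as Rn
def plan(x,y,z,a_deg):
    "turn (units) to do first, then shift (units) in the turned tool frame"
    o=get_obs(); a=np.radians(a_deg); c,s=np.cos(a),np.sin(a)
    T=np.array([[c,s,0],[s,-c,0],[0,0,-1.]]); R=o["tcp_rot"]
    rv=Rn.from_matrix(R.T@T).as_rotvec()/(np.pi/4)
    sh=T.T@(np.array([x,y,z])-o["ee_pos"])/.04
    print("t",round(o["time_s"],1),"a",round(np.degrees(np.arctan2(R[1,0],R[0,0])),2),"pos",o["ee_pos"].round(4),"turn",rv.round(3),"shift",sh.round(3))
E
python3 -c "
from h import *
plan(.52,0,.36,90); c=get_calibration('wrist'); o=get_obs()
print(c['vfov'],'cam in tool',o['tcp_rot'].T@(-c['R'].T@c['t']-o['ee_pos']),'axis',(o['tcp_rot'].T@c['R'].T).round(3))"
```

```text
t 0.1 a 20.61 pos [ 0.1936 -0.5146  0.3033] turn [-1.000e-03 -1.000e-03 -1.542e+00] shift [12.865  8.16  -1.416]
68.1676795573734 cam in tool [ 0.07884555  0.00113867 -0.06983914] axis [[-0.    -0.952 -0.306]
 [ 1.    -0.     0.   ]
 [-0.    -0.306  0.952]]
```

```bash
python3 -m jog '[[[0,0,0],[0,0,-0.19]],[[0,0,0],[0,0,-0.19]],[[0,0,0],[0,0,-0.19]],[[0,0,0],[0,0,-0.19]],[[0,0,0],[0,0,-0.19]],[[0,0,0],[0,0,-0.19]],[[0,0,0],[0,0,-0.19]],[[0,0,0],[0,0,-0.19]]]' ; python3 -c "
from h import *
plan(.4745,-.337,.30,90)"
```

```text
time_s: 0.9
ee_pos: [0.1936, -0.5147, 0.3035]
tcp_rot: [[0.011, 1.0, -0.0], [1.0, -0.011, 0.001], [0.001, -0.0, -1.0]]
wrist_force: [-1.0, 0.1, 0.2]
gripper_width: 1.004
finger_force: 0.0
t 0.9 a 89.37 pos [ 0.1936 -0.5147  0.3035] turn [-0.    -0.001 -0.014] shift [4.442 7.022 0.088]
```

```bash
python3 -m jog '[[[0.5,0.78,0],[0,0,-0.002]],[[0.5,0.78,0],[0,0,0]],[[0.5,0.78,0],[0,0,0]],[[0.5,0.78,0],[0,0,0]],[[0.5,0.78,0],[0,0,0]],[[0.5,0.78,0],[0,0,0]],[[0.5,0.78,0],[0,0,0]],[[0.5,0.78,0],[0,0,0]],[[0.5,0.78,0],[0,0,0]],[[0,0,0],[0,0,0]]]' |sed -n 2,3p
python3 - <<'E'
from h import *
plan(.54,.03,.24,90)
cal=get_calibration("wrist"); im=camera("wrist"); cv2.imwrite("pics/wb.png",im[:,:,::-1])
for c in blobs(masks(im)["blue"],400):
    P=ray(cal,c,.012)[:,:2].astype(np.float32); r=cv2.minAreaRect(P)
    print(c.mean(0).round(),np.round(r[0],4),np.round(np.array(r[1])*1000,1),round(r[2],2))
E
```

```text
ee_pos: [0.48, -0.3369, 0.3031]
tcp_rot: [[0.012, 1.0, -0.0], [1.0, -0.012, 0.001], [0.001, -0.0, -1.0]]
t 1.9 a 89.33 pos [ 0.48   -0.3369  0.3031] turn [-0.    -0.002 -0.015] shift [9.172 1.499 1.579]
[318. 255.] [ 0.4763 -0.3851] [77.7 69.6] 1.73
[314. 168.] [ 0.4735 -0.293 ] [77.5 69.6] 1.69
```

View pics/wb.png

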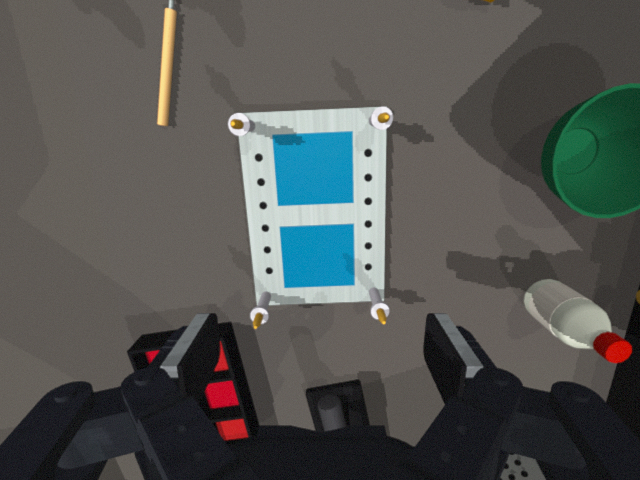

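The base is clean: pad centres in the wrist picture are at (318,255) and (314,168), 92 mm apart, at yaw 1.7°. Pins at (236,124), (385,117), (257,320) and (380,315). Base centre is (0.475,-0.339).

```bash
python3 -m jog '[[[0.92,0.15,0.16],[0,0,-0.015]],[[0.92,0.15,0.16],[0,0,0]],[[0.92,0.15,0.16],[0,0,0]],[[0.92,0.15,0.16],[0,0,0]],[[0.92,0.15,0.16],[0,0,0]],[[0.92,0.15,0.16],[0,0,0]],[[0.92,0.15,0.16],[0,0,0]],[[0.92,0.15,0.16],[0,0,0]],[[0.92,0.15,0.16],[0,0,0]],[[0.92,0.15,0.16],[0,0,0]]]' |sed -n 2,3p; python3 -m jog '[[[0,0,0],[0,0,0]]]' |sed -n 2,3p
python3 - <<'E'
from h import *
cb=get_calibration("wrist"); im=camera("wrist"); cv2.imwrite("pics/wc.png",im[:,:,::-1]); cal=cb
wb=cv2.imread("pics/wb.png")
M=masks(im)
for k in("white","yellow"):
    for c in blobs(M[k],1000):
        P=ray(cal,c,.02)[:,:2].astype(np.float32); r=cv2.minAreaRect(P)
        print(k,c.mean(0).round(),np.round(r[0],4),np.round(np.array(r[1])*1000,1),round(r[2],2))
E
```

```text
ee_pos: [0.5388, 0.0289, 0.2396]
tcp_rot: [[0.005, 1.0, -0.0], [1.0, -0.005, -0.0], [-0.0, -0.0, -1.0]]
ee_pos: [0.5386, 0.031, 0.239]
tcp_rot: [[0.001, 1.0, -0.002], [1.0, -0.001, 0.001], [0.001, -0.002, -1.0]]
white [401. 279.] [ 0.6104 -0.0122] [62.1 60.9] 4.24
white [233. 261.] [0.4622 0.0018] [25.4 55.5] 0.59
white [577. 190.] [0.7467 0.065 ] [92.3 21.8] 85.52
white [233. 122.] [0.4718 0.113 ] [60.6 60.3] 9.6
yellow [396. 373.] [ 0.6125 -0.1092] [71.4 67.5] 77.26
yellow [262. 360.] [ 0.4809 -0.1014] [74.8 61.1] 66.89
yellow [547. 295.] [ 0.7393 -0.0343] [107.6  21.1] 85.98
yellow [414. 124.] [0.6104 0.115 ] [49.9 27.8] 86.89
```

View pics/wc.png

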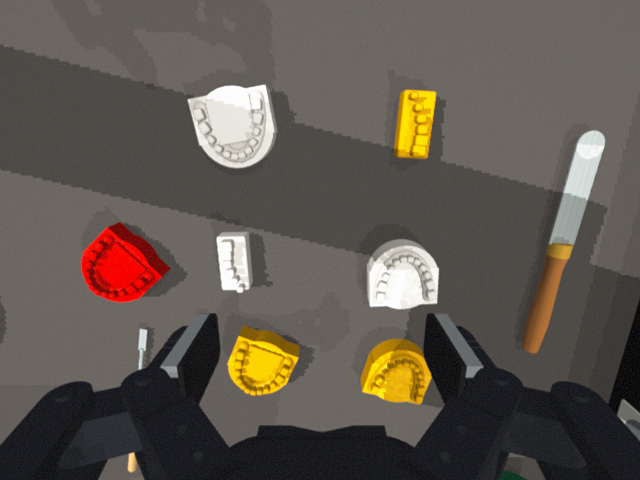

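White full arches: B (lower jaw, open) at (233,122) with its heel upward between (188,98) and (268,85); A (palate filled) at (401,279) with its heel downward between (370,307) and (437,303). The quadrants at (414,124) and (233,261), and the red cast at (122,262), stay put. I'll get centre and yaw from the heel edges.

```bash
cat >> h.py <<'E'
def heel(cal,im,col,p1,p2,z=.02):
    "cast centre and yaw from heel edge between pixel corners p1,p2 (cast 28 mm in front of it), sides for centring"
    p1,p2=np.array(p1,float),np.array(p2,float); d=(p2-p1)/np.linalg.norm(p2-p1); n=np.array([-d[1],d[0]])
    c=max((b for b in blobs(masks(im)[col],500)),key=lambda b:-abs(cv2.pointPolygonTest(b.reshape(-1,1,2).astype(np.float32),tuple((p1+p2)/2),True)))
    L=np.linalg.norm(p2-p1); u=(c-p1)@d; w=(c-p1)@n
    e=c[(u>.12*L)&(u<.88*L)&(abs(w)<5)]
    P=ray(cal,e,z)[:,:2]; m=cv2.fitLine(P.astype(np.float32),cv2.DIST_HUBER,0,.01,.01).ravel()
    t=m[:2]; ctr=ray(cal,c,z)[:,:2].mean(0); nx=np.array([-t[1],t[0]]); nx*=np.sign((m[2:]-ctr)@nx)
    Q=ray(cal,c,z)[:,:2]; 
    s=(Q-m[2:])@t; dep=(Q-m[2:])@nx; band=(dep<-.006)&(dep>-.03)
    lo=np.median(s[band&(s<0)]);hi=np.median(s[band&(s>0)])
    cen=m[2:]+t*(lo+hi)/2-.028*nx
    C=ray(cal,[p1,p2],z)[:,:2]; mid=C.mean(0)
    print("pts",len(e),"heel len",np.linalg.norm(C[1]-C[0]).round(4),"width",round(hi-lo,4),"centre",cen.round(4),"by corners",(mid-.028*nx).round(4),"cast x deg",np.degrees(np.arctan2(nx[1],nx[0])).round(1))
    g=cen+.008*nx; print(" grip",g.round(4),"toward",nx.round(3))
E
python3 - <<'E'
from h import *
im=cv2.imread("pics/wc.png")[:,:,::-1].copy(); cal=get_calibration("wrist")
heel(cal,im,"white",(188,98),(268,85)); heel(cal,im,"white",(370,307),(437,303))
plan(.61,-.02,.15,90)
E
```

```text
pts 42 heel len 0.0614 width 0.0599 centre [0.4723 0.1095] by corners [0.4737 0.1093] cast x deg 99.4
 grip [0.4709 0.1174] toward [-0.164  0.986]
pts 50 heel len 0.0604 width 0.061 centre [ 0.6103 -0.014 ] by corners [ 0.6106 -0.0129] cast x deg -84.6
 grip [ 0.6111 -0.022 ] toward [ 0.094 -0.996]
t 3.1 a 89.91 pos [0.5387 0.0294 0.2393] turn [-0.002  0.    -0.002] shift [-1.234  1.783  2.233]
```

```bash
python3 -c "
from h import *
plan(.611,-.022,.11,95)"
```

```text
t 3.1 a 89.91 pos [0.5387 0.0294 0.2393] turn [-0.002  0.    -0.113] shift [-1.437  1.69   3.233]
```

```bash
python3 -m jog '[[[0,0,0],[0,0,-0.113]],[[-0.36,0.42,0.4],[0,0,0]],[[-0.36,0.42,0.4],[0,0,0]],[[-0.36,0.42,0.8],[0,0,0]],[[-0.36,0.43,0.8],[0,0,0]],[[0,0,0.8],[0,0,0]],[[0,0,0],[0,0,0]]]' |sed -n 2,2p; python3 -c "
from h import *
plan(.611,-.022,.07,95)"
```

```text
ee_pos: [0.6092, -0.0252, 0.1078]
t 3.8 a 94.71 pos [ 0.6092 -0.0252  0.1078] turn [-0.009 -0.002 -0.006] shift [0.076 0.052 0.945]
```

```bash
python3 -m jog '[[[0,0,0],[0,0,0]],[[0,0,0],[0,0,0]]]' |sed -n 2,2p; python3 -c "
from h import *
plan(.611,-.022,.07,95)"
```

```text
ee_pos: [0.6118, -0.0239, 0.114]
t 4.0 a 94.83 pos [ 0.6118 -0.0239  0.114 ] turn [ 0.003  0.001 -0.004] shift [ 0.048 -0.016  1.099]
```

```bash
python3 -m jog '[[[0.02,0,0.3],[0,0,0]],[[0.02,0,0.3],[0,0,0]],[[0,0,0.3],[0,0,0]],[[0,0,0.15],[0,0,0]],[[0,0,0],[0,0,0]],[[0,0,0],[0,0,0]]]' 80 40;  python3 -m jog '[[[0,0,0],[0,0,0]],[[0,0,0],[0,0,0]],[[0,0,0],[0,0,0]],[[0,0,0],[0,0,0]],[[0,0,0],[0,0,0]],[[0,0,0],[0,0,0]]]' 40 40
```

```text
time_s: 4.6
ee_pos: [0.6112, -0.0216, 0.0697]
tcp_rot: [[-0.085, 0.996, -0.0], [0.996, 0.085, 0.0], [0.0, -0.0, -1.0]]
wrist_force: [0.5, 0.0, -0.8]
gripper_width: 0.934
finger_force: 0.0
time_s: 5.2
ee_pos: [0.6116, -0.0217, 0.0706]
tcp_rot: [[-0.085, 0.996, 0.001], [0.996, 0.085, -0.0], [-0.0, 0.001, -1.0]]
wrist_force: [0.7, 0.3, 5.5]
gripper_width: 0.694
finger_force: 43.9
```

```bash
python3 -m jog '[[[0,0,-0.3],[0,0,0]],[[0,0,-0.7],[0,0,0]],[[0,0,-1],[0,0,0]],[[0,0,-1],[0,0,0]],[[0,0,0],[0,0,0]]]'|sed -n '2p;4,6p'; python3 -c "
from h import *
plan(.4765,-.393,.19,91.7)"
```

```text
ee_pos: [0.6129, -0.0218, 0.1961]
wrist_force: [2.4, -0.4, -1.7]
gripper_width: 0.694
finger_force: 43.7
t 5.7 a 94.87 pos [ 0.6129 -0.0218  0.1961] turn [0.011 0.003 0.07 ] shift [-9.174 -3.685  0.151]
```

```bash
python3 -m jog '[[[0,0,0],[0,0,0.07]],[[-1,-0.41,0],[0,0,0]],[[-1,-0.41,0],[0,0,0]],[[-1,-0.41,0],[0,0,0]],[[-1,-0.41,0],[0,0,0]],[[-1,-0.41,0],[0,0,0]],[[-1,-0.41,0],[0,0,0]],[[-1,-0.41,0],[0,0,0]],[[-1,-0.41,0],[0,0,0]],[[-0.8,-0.3,0],[0,0,0]]]'|sed -n '2p;4,6p';python3 -m jog '[[[-0.3,-0.1,0.5],[0,0,0]],[[0,0,0.5],[0,0,0]],[[0,0,0],[0,0,0]],[[0,0,0],[0,0,0]],[[0,0,0],[0,0,0]]]'|sed -n '2p;4,6p'; python3 -c "
from h import *
plan(.4765,-.393,.12,91.7)"
```

```text
ee_pos: [0.4771, -0.3796, 0.1895]
wrist_force: [0.0, 0.3, -2.2]
gripper_width: 0.698
finger_force: 43.7
ee_pos: [0.4754, -0.3897, 0.1509]
wrist_force: [-0.2, -0.1, -1.4]
gripper_width: 0.693
finger_force: 43.7
t 7.2 a 91.75 pos [ 0.4754 -0.3897  0.1509] turn [0.001 0.001 0.001] shift [-0.083  0.025  0.773]
```

```bash
python3 -m jog '[[[-0.08,0.02,0.4],[0,0,0]],[[0,0,0.4],[0,0,0]],[[0,0,0.4],[0,0,0]],[[0,0,0.3],[0,0,0]],[[0,0,0.15],[0,0,0]],[[0,0,0],[0,0,0]],[[0,0,0],[0,0,0]],[[0,0,0],[0,0,0]]]'|sed -n '2p;4,6p'
```

```text
ee_pos: [0.4762, -0.3933, 0.0847]
wrist_force: [0.1, -0.2, -1.5]
gripper_width: 0.695
finger_force: 43.8
```

```bash
python3 -m jog '[[[0,0,0.05],[0,0,0]],[[0,0,0],[0,0,0]],[[0,0,0],[0,0,0]]]'|sed -n '2p;4,6p';python3 -m jog '[[[0,0,0],[0,0,0]],[[0,0,0],[0,0,0]],[[0,0,0],[0,0,0]],[[0,0,0],[0,0,0]]]' 74|sed -n '2p;4,6p';python3 -m jog '[[[0,0,-0.3],[0,0,0]],[[0,0,-0.8],[0,0,0]],[[0,0,-1],[0,0,0]],[[0,0,-0.8],[0,0,0]],[[0,0,0],[0,0,0]]]'|sed -n '2p;4,6p'; python3 -c "
from h import *
plan(.471,.1165,.19,99)"
```

```text
ee_pos: [0.4762, -0.3933, 0.0826]
wrist_force: [0.1, 0.2, 4.1]
gripper_width: 0.696
finger_force: 44.4
ee_pos: [0.4758, -0.393, 0.0817]
wrist_force: [0.1, 0.3, -0.0]
gripper_width: 0.868
finger_force: 0.0
ee_pos: [0.477, -0.3941, 0.2037]
wrist_force: [-0.0, 0.3, 0.5]
gripper_width: 0.863
finger_force: 0.0
t 9.2 a 91.72 pos [ 0.477  -0.3941  0.2037] turn [ 0.007  0.009 -0.162] shift [12.632  1.849  0.343]
```

```bash
python3 -m jog '[[[0,0,0],[0,0,-0.162]],[[1,0.15,0],[0,0,0]],[[1,0.15,0],[0,0,0]],[[1,0.15,0],[0,0,0]],[[1,0.15,0],[0,0,0]],[[1,0.15,0],[0,0,0]],[[1,0.15,0],[0,0,0]],[[1,0.15,0],[0,0,0]],[[1,0.15,0],[0,0,0]],[[1,0.15,0],[0,0,0]]]' 80|sed -n '2p';python3 -m jog '[[[1,0.15,0],[0,0,0]],[[1,0.15,0.4],[0,0,0]],[[1,0.15,0.7],[0,0,0]],[[0.6,0.05,0.7],[0,0,0]],[[0,0,0.3],[0,0,0]],[[0,0,0],[0,0,0]],[[0,0,0],[0,0,0]],[[0,0,0],[0,0,0]]]' 80|sed -n '2p'; python3 -c "
from h import *
plan(.471,.1165,.07,99)"
```

```text
ee_pos: [0.4724, -0.0274, 0.1981]
ee_pos: [0.4707, 0.1159, 0.1148]
t 11.0 a 98.96 pos [0.4707 0.1159 0.1148] turn [ 0.002  0.    -0.001] shift [0.014 0.011 1.121]
```

```bash
python3 -m jog '[[[0.01,0.01,0.4],[0,0,0]],[[0,0,0.4],[0,0,0]],[[0,0,0.3],[0,0,0]],[[0,0,0],[0,0,0]],[[0,0,0],[0,0,0]],[[0,0,0],[0,0,0]]]' 80|sed -n '2p;4,6p';  python3 -m jog '[[[0,0,0],[0,0,0]],[[0,0,0],[0,0,0]],[[0,0,0],[0,0,0]],[[0,0,0],[0,0,0]],[[0,0,0],[0,0,0]],[[0,0,0],[0,0,0]]]' 40 40|sed -n '2p;4,6p'; python3 -m jog '[[[0,0,-0.3],[0,0,0]],[[0,0,-0.7],[0,0,0]],[[0,0,-1],[0,0,0]],[[0,0,-1],[0,0,0]],[[0,0,0],[0,0,0]]]'|sed -n '2p;4,6p'; python3 -c "
from h import *
plan(.4733,-.285,.19,91.7)"
```

```text
ee_pos: [0.471, 0.1166, 0.0709]
wrist_force: [-0.1, -0.2, 0.5]
gripper_width: 0.938
finger_force: 0.0
ee_pos: [0.4708, 0.1168, 0.0707]
wrist_force: [-0.6, -0.7, 5.5]
gripper_width: 0.693
finger_force: 42.4
ee_pos: [0.4723, 0.117, 0.1949]
wrist_force: [-0.2, 0.1, -1.4]
gripper_width: 0.69
finger_force: 44.4
t 12.7 a 99.01 pos [0.4723 0.117  0.1949] turn [0.011 0.    0.163] shift [-10.047  -0.273   0.122]
```

```bash
python3 -m jog '[[[0,0,0],[0,0,0.163]],[[-1,-0.03,0],[0,0,0]],[[-1,-0.03,0],[0,0,0]],[[-1,-0.03,0],[0,0,0]],[[-1,-0.03,0],[0,0,0]],[[-1,-0.03,0],[0,0,0]],[[-1,-0.03,0],[0,0,0]],[[-1,-0.03,0],[0,0,0]],[[-1,-0.03,0],[0,0,0]],[[-1,-0.02,0],[0,0,0]]]'|sed -n '2p;4,6p';python3 -m jog '[[[-0.7,0,0],[0,0,0]],[[-0.35,0,0.5],[0,0,0]],[[0,0,0.7],[0,0,0]],[[0,0,0.5],[0,0,0]],[[0,0,0],[0,0,0]],[[0,0,0],[0,0,0]],[[0,0,0],[0,0,0]]]'|sed -n '2p;4,6p'; python3 -c "
from h import *
plan(.4733,-.285,.0827,91.7)"
```

```text
ee_pos: [0.47, -0.2449, 0.1893]
wrist_force: [1.6, -0.1, -1.9]
gripper_width: 0.694
finger_force: 44.2
ee_pos: [0.4722, -0.2855, 0.1229]
wrist_force: [-0.6, -0.3, -0.6]
gripper_width: 0.693
finger_force: 44.1
t 14.4 a 91.69 pos [ 0.4722 -0.2855  0.1229] turn [ 0.001  0.001 -0.   ] shift [0.012 0.028 1.006]
```

```bash
python3 -m jog '[[[0.01,0.03,0.4],[0,0,0]],[[0,0,0.35],[0,0,0]],[[0,0,0.15],[0,0,0]],[[0,0,0.06],[0,0,0]],[[0,0,0.03],[0,0,0]],[[0,0,0],[0,0,0]],[[0,0,0],[0,0,0]]]'|sed -n '2p;4,6p';python3 -m jog '[[[0,0,0],[0,0,0]],[[0,0,0],[0,0,0]],[[0,0,0],[0,0,0]],[[0,0,0],[0,0,0]]]' 74|sed -n '2p;4,6p';python3 -m jog '[[[0,0,-0.3],[0,0,0]],[[0,0,-0.8],[0,0,0]],[[0,0,-1],[0,0,0]],[[0,0,-1],[0,0,0]],[[0,0,-1],[0,0,0]],[[0,0,-1],[0,0,0]],[[0,0,-0.5],[0,0,0]],[[0,0,0],[0,0,0]],[[0,0,0],[0,0,0]],[[0,0,0],[0,0,0]]]'|sed -n '2p'
python3 - <<'E'
from h import *
plan(.4989,.3552,.30,190.8)
cal=get_calibration("wrist"); im=camera("wrist"); cv2.imwrite("pics/wb2.png",im[:,:,::-1])
for c in blobs(masks(im)["white"],600):
    P=ray(cal,c,.032)[:,:2].astype(np.float32); r=cv2.minAreaRect(P)
    print(c.mean(0).round(),np.round(r[0],4),np.round(np.array(r[1])*1000,1),round(r[2],2))
E
```

```text
ee_pos: [0.4731, -0.2851, 0.0828]
wrist_force: [0.6, -0.5, -1.5]
gripper_width: 0.694
finger_force: 44.2
ee_pos: [0.4729, -0.2849, 0.0824]
wrist_force: [-0.0, -0.1, -0.4]
gripper_width: 0.866
finger_force: 0.0
ee_pos: [0.4725, -0.2846, 0.3054]
t 16.5 a 91.67 pos [ 0.4725 -0.2846  0.3054] turn [ 0.000e+00 -2.000e-03 -2.203e+00] shift [-3.645 15.589  0.135]
[558. 360.] [ 0.7461 -0.4479] [ 44.9 121.6] 55.01
[323. 253.] [ 0.4757 -0.3307] [148.3 192.2] 2.26
```

View pics/wb2.png

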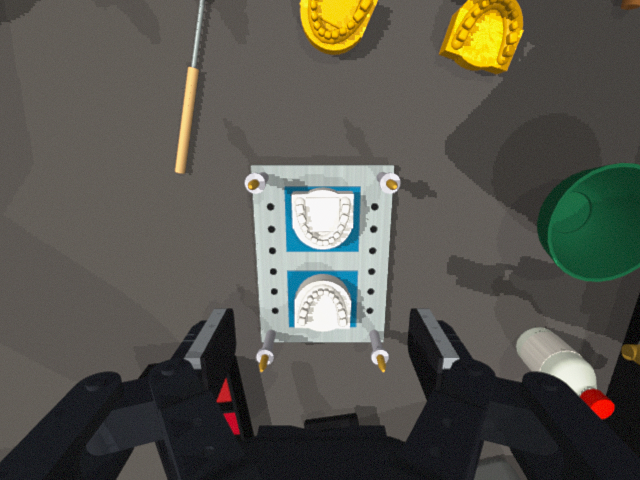

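Both white casts stand centred on their pads, at (323,217) and (323,305). Next I'll move to the shelf, turning on the way.

```bash
python3 -m jog '[[[0,0,0],[0,0,-0.18]],[[0,0,0],[0,0,-0.18]],[[0,0,0],[0,0,-0.18]],[[0,0,0],[0,0,-0.18]],[[0,0,0],[0,0,-0.18]],[[0,0,0],[0,0,-0.18]],[[0,0,0],[0,0,-0.18]],[[0,0,0],[0,0,-0.18]],[[0,0,0],[0,0,-0.18]],[[0,0,0],[0,0,-0.18]]]'|sed -n 2p; python3 -m jog '[[[0,0,0],[0,0,-0.18]],[[0,0,0],[0,0,-0.18]],[[0,0,0],[0,0,-0.04]],[[-0.2,0.95,0],[0,0,0]],[[-0.2,0.95,0],[0,0,0]],[[-0.2,0.95,0],[0,0,0]],[[-0.2,0.95,0],[0,0,0]],[[-0.2,0.95,0],[0,0,0]],[[-0.2,0.95,0],[0,0,0]],[[-0.2,0.95,0],[0,0,0]]]'|sed -n 2p; python3 -m jog '[[[-0.23,0.95,0],[0,0,0]],[[-0.23,0.95,0],[0,0,0]],[[-0.23,0.95,0],[0,0,0]],[[-0.23,0.95,0],[0,0,0]],[[-0.23,0.95,0],[0,0,0]],[[-0.25,0.95,0],[0,0,0]],[[-0.25,0.95,0],[0,0,0]],[[-0.25,0.95,0],[0,0,0]],[[-0.25,0.95,0],[0,0,0]],[[0,0,0],[0,0,0]]]'|sed -n 2p;python3 -m jog '[[[0,0,0],[0,0,0]],[[0,0,0],[0,0,0]],[[0,0,0],[0,0,0]]]'|sed -n 2p
python3 - <<'E'
from h import *
cal=get_calibration("wrist"); im=camera("wrist"); cv2.imwrite("pics/ws.png",im[:,:,::-1])
for c in blobs(masks(im)["blue"],400):
    P=ray(cal,c,.006)[:,:2].astype(np.float32); r=cv2.minAreaRect(P)
    print(c.mean(0).round(),np.round(r[0],4),np.round(np.array(r[1])*1000,1),round(r[2],2))
plan(.4989,.3552,.15,190.8)
cal=get_calibration("top"); 
im=cv2.imread("pics/wb2.png")[:,:,::-1].copy()
E
```

```text
ee_pos: [0.4727, -0.2847, 0.3052]
ee_pos: [0.4782, -0.0116, 0.3054]
ee_pos: [0.4995, 0.3426, 0.3042]
ee_pos: [0.4999, 0.3379, 0.3062]
[384. 215.] [0.494  0.4037] [77.3 69.8] 10.65
[298. 215.] [0.5111 0.3131] [77.3 69. ] 10.83
t 19.9 a -169.41 pos [0.5    0.3379 0.3064] turn [-0.    -0.    -0.005] shift [-0.055  0.431  3.91 ]
```

View pics/ws.png

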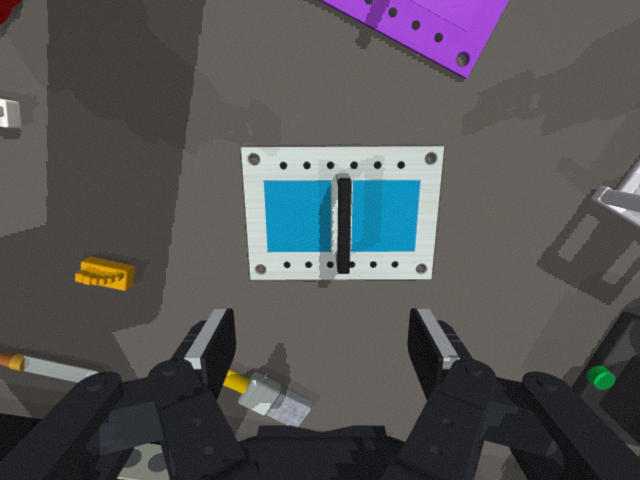

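Run:
```python
from h import *
cal=get_calibration("wrist")
H=ray(cal,[(254,159),(431,158),(261,269),(421,268)],.006); print(H.mean(0).round(4), np.linalg.norm(H[0]-H[1]),np.linalg.norm(H[0]-H[2]))
B=ray(cal,[(344,177),(344,272)],.056);print(B.mean(0).round(4),np.linalg.norm(B[0]-B[1]))
plan(.5026,.3584,.104,190.75)
```

```text
[0.5021 0.359  0.006 ] 0.1795498913017482 0.11962049924178537
[0.5007 0.3582 0.056 ] 0.0909865444273995
t 19.9 a -169.41 pos [0.5    0.3379 0.3064] turn [-0.    -0.    -0.004] shift [-0.16   0.492  5.06 ]
```

```bash
python3 -m jog '[[[-0.15,0.5,0],[0,0,0]],[[0,0,0.6],[0,0,0]],[[0,0,0.9],[0,0,0]],[[0,0,0.9],[0,0,0]],[[0,0,0.6],[0,0,0]],[[0,0,0],[0,0,0]],[[0,0,0],[0,0,0]],[[0,0,0],[0,0,0]],[[0,0,0],[0,0,0]]]' 50|sed -n '2p;4,6p'; python3 -c "
from h import *
plan(.502,.3585,.104,190.75)"
```

```text
ee_pos: [0.5027, 0.3598, 0.188]
wrist_force: [0.6, 0.6, 0.6]
gripper_width: 0.588
finger_force: 0.0
t 20.8 a -169.34 pos [0.5027 0.3598 0.188 ] turn [ 0.001  0.003 -0.002] shift [ 0.023 -0.029  2.101]
```

```bash
python3 -m jog '[[[0.02,-0.03,0.6],[0,0,0]],[[0,0,0.6],[0,0,0]],[[0,0,0.5],[0,0,0]],[[0,0,0.3],[0,0,0]],[[0,0,0.1],[0,0,0]],[[0,0,0],[0,0,0]],[[0,0,0],[0,0,0]]]' |sed -n '2p;4,6p'; python3 -m jog '[[[0,0,0],[0,0,0]],[[0,0,0],[0,0,0]],[[0,0,0],[0,0,0]],[[0,0,0],[0,0,0]],[[0,0,0],[0,0,0]],[[0,0,0],[0,0,0]],[[0,0,0],[0,0,0]],[[0,0,0],[0,0,0]]]' 0 80|sed -n '2p;4,6p'
```

```text
ee_pos: [0.502, 0.3586, 0.1034]
wrist_force: [-0.3, -0.7, 0.0]
gripper_width: 0.588
finger_force: 0.0
ee_pos: [0.5018, 0.3585, 0.1031]
wrist_force: [-1.0, -0.2, 6.0]
gripper_width: 0.124
finger_force: 78.7
```

```bash
python3 -m jog '[[[0,0,-0.15],[0,0,0]],[[0,0,-0.4],[0,0,0]],[[0,0,-0.7],[0,0,0]],[[0,0,-0.8],[0,0,0]],[[0,0,-0.8],[0,0,0]],[[0,0,-0.6],[0,0,0]],[[0,0,-0.2],[0,0,0]],[[0,0,0],[0,0,0]],[[0,0,0],[0,0,0]]]' |sed -n '2p;4,6p'; python3 -c "
from h import *
plan(.4749,-.339,.25,181.7)"
```

```text
ee_pos: [0.5011, 0.3581, 0.2467]
wrist_force: [-0.1, -0.1, -4.1]
gripper_width: 0.121
finger_force: 78.2
t 23.2 a -169.33 pos [0.5011 0.3581 0.2467] turn [-0.001 -0.003  0.199] shift [  1.171 -17.4    -0.082]
```

```bash
python3 -m jog '[[[0,0,0],[0,0,0.1]],[[0,0,0],[0,0,0.099]],[[0.06,-0.4,0],[0,0,0]],[[0.06,-0.8,0],[0,0,0]],[[0.06,-0.9,0],[0,0,0]],[[0.06,-0.9,0],[0,0,0]],[[0.06,-0.9,0],[0,0,0]],[[0.06,-0.9,0],[0,0,0]],[[0.06,-0.9,0],[0,0,0]],[[0.06,-0.9,0],[0,0,0]]]' |sed -n '2p'; python3 -m jog '[[[0.06,-0.9,0],[0,0,0]],[[0.06,-0.9,0],[0,0,0]],[[0.06,-0.9,0],[0,0,0]],[[0.06,-0.9,0],[0,0,0]],[[0.06,-0.9,0],[0,0,0]],[[0.06,-0.9,0],[0,0,0]],[[0.06,-0.9,0],[0,0,0]],[[0.06,-0.9,0],[0,0,0]],[[0.06,-0.9,0],[0,0,0]],[[0.06,-0.9,0],[0,0,0]]]' |sed -n '2p'; python3 -m jog '[[[0.04,-0.7,0],[0,0,0]],[[0.04,-0.4,0],[0,0,0]],[[0,-0.1,0],[0,0,0]],[[0,0,0],[0,0,0]],[[0,0,0],[0,0,0]],[[0,0,0],[0,0,0]],[[0,0,0],[0,0,0]]]' |sed -n '2p;4,6p'
python3 - <<'E'
from h import *
plan(.4749,-.339,.25,181.7)
im=camera("wrist"); cv2.imwrite("pics/wh.png",im[:,:,::-1])
E
```

```text
ee_pos: [0.4891, 0.092, 0.2471]
ee_pos: [0.4757, -0.2681, 0.247]
ee_pos: [0.4754, -0.3139, 0.2485]
wrist_force: [0.7, 0.1, -3.4]
gripper_width: 0.119
finger_force: 78.4
t 25.9 a -178.21 pos [ 0.4754 -0.3139  0.2485] turn [-0.     0.     0.002] shift [ 0.031 -0.628 -0.037]
```

View pics/wh.png

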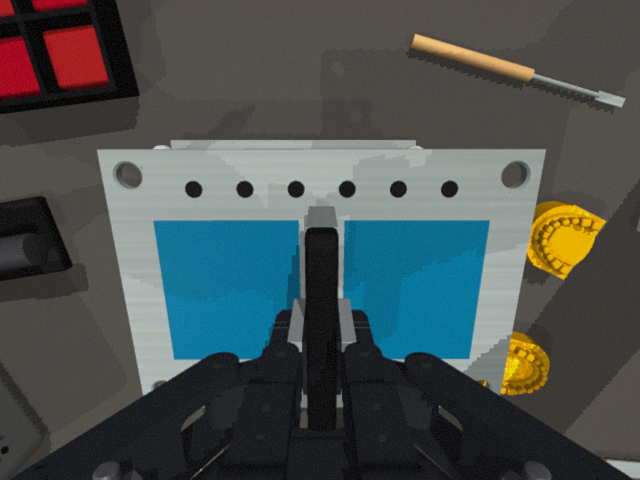

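```bash
cat > inhand.py <<'E'
from h import *
o=get_obs(); cal=get_calibration("wrist"); im=camera("wrist")
cv2.imwrite("pics/inhand.png",im[:,:,::-1])
z=o["ee_pos"][2]-.1031+.006
g=cv2.cvtColor(im,cv2.COLOR_RGB2HSV)[:,:,2]
def hole(p):
    w=14; x,y=p; s=g[y-w:y+w+1,x-w:x+w+1]; s=cv2.threshold(s,0,255,cv2.THRESH_BINARY_INV+cv2.THRESH_OTSU)[1]
    return p
H=ray(cal,[(128,174),(515,174)],z); d=H[0]-H[1]; L=np.linalg.norm(d)
# hole row is at tool +x side; perpendicular
u=d/L; mid=H.mean(0); R=o["tcp_rot"]; n=np.array([-u[1],u[0],0]); n*=np.sign(n@R[:,0])
c=mid-.06*n
print("holes L",L.round(4),"centre",c.round(4),"in tool",(R.T@(c-o["ee_pos"])).round(4),"shelf y yaw err vs tool deg",np.degrees(np.arcsin(np.cross(R[:,1],u)[2])).round(2))
b=[x for x in blobs(masks(im)["blue"],3000)]
for x in b:
    r=cv2.minAreaRect(ray(cal,x,z)[:,:2].astype(np.float32)); print(x.mean(0).round(),np.round(r[0],4),np.round(np.array(r[1])*1000,1),r[2])
E
python3 inhand.py
```

```text
holes L 0.1794 centre [ 0.4755 -0.315   0.1514] in tool [-0.0001 -0.001   0.0971] shelf y yaw err vs tool deg -0.0
[416. 282.] [ 0.4751 -0.269 ] [77.2 70. ] 1.7842252254486084
[225. 281.] [ 0.4783 -0.3612] [77.9 70. ] 1.7842073440551758
```

```bash
python3 -m jog '[[[0.03,-0.4,0],[0,0,0]],[[0,-0.2,0.3],[0,0,0]],[[0,0,0.5],[0,0,0]],[[0,0,0.4],[0,0,0]],[[0,0,0.2],[0,0,0]],[[0,0,0],[0,0,0]],[[0,0,0],[0,0,0]],[[0,0,0],[0,0,0]],[[0,0,0],[0,0,0]]]' |sed -n '2p;4,6p'
python3 - <<'E'
from h import *
plan(.4742,-.3379,.188,181.7)
im=camera("wrist"); a=im[130:210,90:170,::-1];b=im[130:210,480:560,::-1]
cv2.imwrite("pics/h2.png",cv2.resize(np.hstack([a,b]),None,fx=5,fy=5,interpolation=cv2.INTER_CUBIC))
E
```

```text
ee_pos: [0.475, -0.339, 0.193]
wrist_force: [-0.7, 0.4, -4.0]
gripper_width: 0.124
finger_force: 78.4
t 26.9 a -178.28 pos [ 0.475 -0.339  0.193] turn [-0.001  0.001  0.   ] shift [0.019 0.028 0.126]
```

View pics/h2.png

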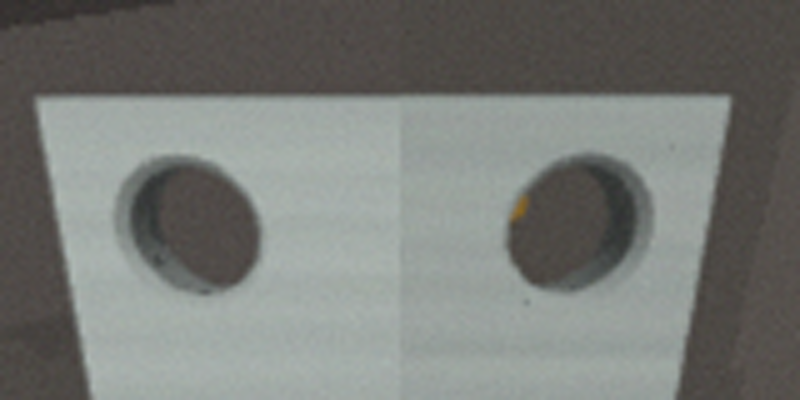

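Run:
```python
from h import *
cal=get_calibration("wrist");o=get_obs();print(o["ee_pos"])
H=ray(cal,[(90+188/5,130+225/5),(480+180/5,130+223/5)],o["ee_pos"][2]-.0971);print("holes",H.round(4))
T=ray(cal,[(503.6,171.6)],.078);print("tip visible",T.round(4))
a=np.radians(1.7);r=np.array([[np.cos(a),-np.sin(a)],[np.sin(a),np.cos(a)]])
for l in((-.06,.09),(-.06,-.09)): 
    q=r@l+[.4749,-.339]; print("pin exp",q.round(4),proj(cal,[*q,.08]).round(1))
# pin tips from first wrist base picture unavailable pose; use top
ct=get_calibration("top");im=camera("top");cv2.imwrite("pics/t2.png",im[:,:,::-1])
```

```text
[ 0.47493518 -0.33893395  0.19294102]
holes [[ 0.4183 -0.4317  0.0958]
 [ 0.4127 -0.2517  0.0958]]
tip visible [[ 0.4131 -0.2486  0.078 ]]
pin exp [ 0.4123 -0.2508] [[501.6 170.2]]
pin exp [ 0.4176 -0.4307] [[145.6 170.1]]
```

```bash
python3 -m jog '[[[0,0.035,0.1],[0,0,0]],[[0,0,0.1],[0,0,0]],[[0,0,0.1],[0,0,0]],[[0,0,0.1],[0,0,0]],[[0,0,0],[0,0,0]],[[0,0,0],[0,0,0]]]' |sed -n '2p;4,6p'
python3 - <<'E'
from h import *
im=camera("wrist"); a=im[130:210,90:170,::-1];b=im[130:210,480:560,::-1]
cv2.imwrite("pics/h3.png",cv2.resize(np.hstack([a,b]),None,fx=5,fy=5,interpolation=cv2.INTER_CUBIC))
E
```

```text
ee_pos: [0.4747, -0.3374, 0.1761]
wrist_force: [0.5, -1.1, -3.8]
gripper_width: 0.125
finger_force: 78.4
```

View pics/h3.png

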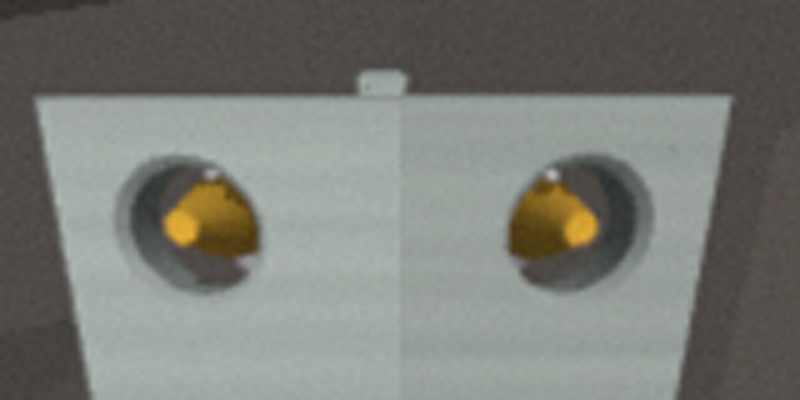

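Both pin tips sit in the middle of the holes (crop (182,228) and (580,228)). Lowering the shelf.

```bash
python3 -m jog '[[[0,0,0.08],[0,0,0]],[[0,0,0.08],[0,0,0]],[[0,0,0.08],[0,0,0]],[[0,0,0.06],[0,0,0]],[[0,0,0.04],[0,0,0]],[[0,0,0],[0,0,0]],[[0,0,0],[0,0,0]]]' |sed -n '2p;4,6p'
```

```text
ee_pos: [0.4747, -0.3374, 0.1627]
wrist_force: [0.3, -0.7, -3.6]
gripper_width: 0.121
finger_force: 78.5
```

```bash
python3 -m jog '[[[0,0,0.03],[0,0,0]],[[0,0,0.03],[0,0,0]],[[0,0,0],[0,0,0]],[[0,0,0],[0,0,0]]]' |sed -n '2p;4,6p'
```

```text
ee_pos: [0.4748, -0.3375, 0.161]
wrist_force: [-2.4, 2.3, 6.4]
gripper_width: 0.125
finger_force: 79.7
```

```bash
python3 -m jog '[[[0,0,0],[0,0,0]],[[0,0,0],[0,0,0]],[[0,0,0],[0,0,0]],[[0,0,0],[0,0,0]]]' 40|sed -n '2p;4,6p';python3 -m jog '[[[0,0,-0.4],[0,0,0]],[[0,0,-0.8],[0,0,0]],[[0,0,-1],[0,0,0]],[[0,0,-1],[0,0,0]],[[0,0,-0.4],[0,0,0]],[[0,0,0],[0,0,0]],[[0,0,0],[0,0,0]],[[0,0,0],[0,0,0]]]' 85|sed -n '2p'
python3 - <<'E'
from h import *
plan(.55,-.2,.24,90)
cal=get_calibration("wrist"); im=camera("wrist"); cv2.imwrite("pics/ws2.png",im[:,:,::-1])
for x in blobs(masks(im)["blue"],1500):
    r=cv2.minAreaRect(ray(cal,x,.064)[:,:2].astype(np.float32)); print(x.mean(0).round(),np.round(r[0],4),np.round(np.array(r[1])*1000,1),r[2])
E
```

```text
ee_pos: [0.4747, -0.3374, 0.1602]
wrist_force: [0.3, -0.2, -0.1]
gripper_width: 0.471
finger_force: 0.0
ee_pos: [0.4744, -0.3372, 0.3028]
t 29.9 a -178.29 pos [ 0.4744 -0.3372  0.3028] turn [-0.    -0.003  2.038] shift [3.43  1.889 1.57 ]
[372. 225.] [ 0.4744 -0.2925] [77.6 69.7] 1.701798439025879
[269. 225.] [ 0.4772 -0.3846] [77.5 69.7] 1.7810009717941284
```

View pics/ws2.png

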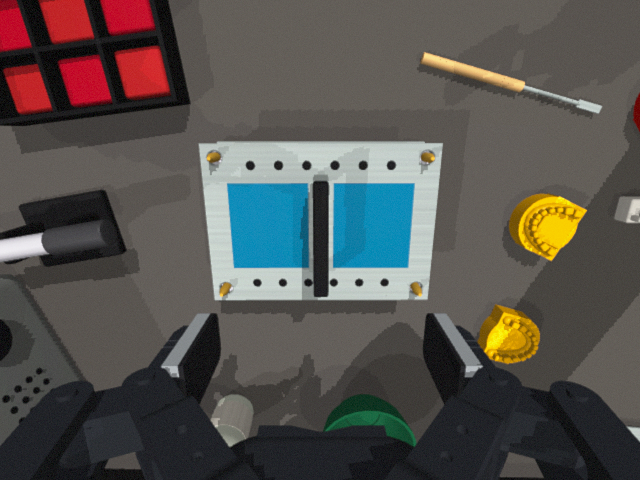

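The shelf is seated with all four pins through (213,157), (428,157), (224,289) and (417,288). Next, the yellow casts.

```bash
python3 -m jog '[[[0,0,0],[0,0,0.185]],[[0,0,0],[0,0,0.185]],[[0,0,0],[0,0,0.185]],[[0,0,0],[0,0,0.185]],[[0,0,0],[0,0,0.185]],[[0,0,0],[0,0,0.185]],[[0,0,0],[0,0,0.185]],[[0,0,0],[0,0,0.185]],[[0,0,0],[0,0,0.185]],[[0,0,0],[0,0,0.185]]]'|sed -n 2p; python3 -m jog '[[[0,0,0],[0,0,0.185]],[[0.8,0.3,0],[0,0,0]],[[0.9,0.3,0.1],[0,0,0]],[[0.9,0.3,0.3],[0,0,0]],[[0.9,0.3,0.4],[0,0,0]],[[0.9,0.3,0.4],[0,0,0]],[[0.8,0.27,0.37],[0,0,0]],[[0,0,0],[0,0,0]],[[0,0,0],[0,0,0]],[[0,0,0],[0,0,0]]]' 80|sed -n 2p
python3 - <<'E'
from h import *
cal=get_calibration("wrist"); im=camera("wrist"); cv2.imwrite("pics/wy.png",im[:,:,::-1]); np.save("wy.npy",cal,allow_pickle=True)
plan(.54,-.13,.24,90)
for x in blobs(masks(im)["yellow"],1000):
    r=cv2.minAreaRect(ray(cal,x,.02)[:,:2].astype(np.float32)); print(x.mean(0).round(),np.round(r[0],4),np.round(np.array(r[1])*1000,1),r[2])
E
```

```text
ee_pos: [0.4746, -0.3373, 0.303]
ee_pos: [0.545, -0.1298, 0.2414]
t 32.0 a 90.08 pos [ 0.5449 -0.1301  0.2416] turn [0.    0.    0.002] shift [ 0.003 -0.123  0.04 ]
[401. 213.] [ 0.6128 -0.1145] [61.2 63.9] 75.16439819335938
[243. 195.] [ 0.4797 -0.1044] [63.2 61.2] 66.59986114501953
[576. 107.] [ 0.7405 -0.0372] [107.9  20.8] 87.23419952392578
```

View pics/wy.png

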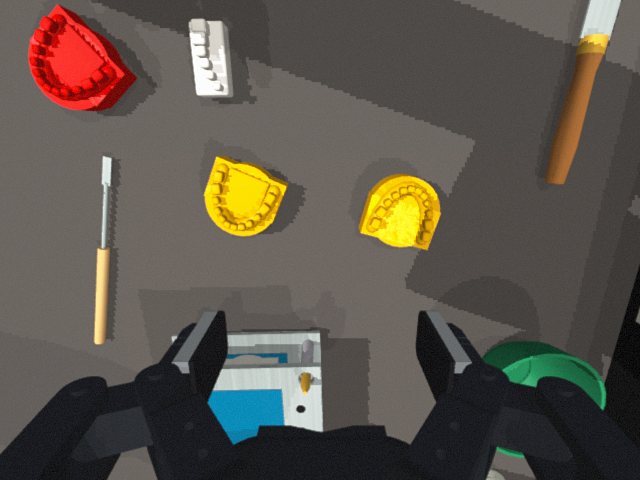

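Yellow A (palate filled) is at (401,213) with heel corners (361,232) and (427,248). Yellow B (open) is at (243,195) with heel corners (218,157) and (286,187).

Run:
```python
from h import *
im=cv2.imread("pics/wy.png")[:,:,::-1].copy(); cal=np.load("wy.npy",allow_pickle=True).item()
heel(cal,im,"yellow",(361,232),(427,248)); heel(cal,im,"yellow",(218,157),(286,187))
```

```text
pts 34 heel len 0.0592 width 0.0632 centre [ 0.6132 -0.1133] by corners [ 0.6153 -0.1121] cast x deg -104.8
 grip [ 0.6111 -0.121 ] toward [-0.255 -0.967]
pts 23 heel len 0.0585 width 0.0605 centre [ 0.4796 -0.1045] by corners [ 0.4789 -0.108 ] cast x deg 66.8
 grip [ 0.4827 -0.0972] toward [0.394 0.919]
```

```bash
python3 -c "
from h import *
plan(.6115,-.1205,.07,75.2)"; python3 -m jog '[[[0,0,0],[0,0,0.165]],[[0,0,0],[0,0,0.165]],[[0.2,0.44,0.7],[0,0,0]],[[0.2,0.44,0.8],[0,0,0]],[[0.2,0.44,0.8],[0,0,0]],[[0.06,0.22,0.8],[0,0,0]],[[0,0,0],[0,0,0]],[[0,0,0],[0,0,0]],[[0,0,0],[0,0,0]]]' 80|sed -n 2p;  python3 -c "
from h import *
plan(.6115,-.1205,.07,75.2)"
```

```text
t 32.0 a 90.08 pos [ 0.5449 -0.1301  0.2416] turn [0.    0.    0.331] shift [0.658 1.548 4.29 ]
ee_pos: [0.6115, -0.1202, 0.1196]
t 33.0 a 75.24 pos [ 0.6115 -0.1202  0.1196] turn [0.003 0.    0.001] shift [-0.007  0.002  1.239]
```

```bash
python3 -m jog '[[[0,0,0.4],[0,0,0]],[[0,0,0.4],[0,0,0]],[[0,0,0.3],[0,0,0]],[[0,0,0.1],[0,0,0]],[[0,0,0],[0,0,0]],[[0,0,0],[0,0,0]]]' 80|sed -n '2p;4,6p';  python3 -m jog '[[[0,0,0],[0,0,0]],[[0,0,0],[0,0,0]],[[0,0,0],[0,0,0]],[[0,0,0],[0,0,0]],[[0,0,0],[0,0,0]],[[0,0,0],[0,0,0]]]' 40 40|sed -n '2p;4,6p'; python3 -m jog '[[[0,0,-0.3],[0,0,0]],[[0,0,-0.7],[0,0,0]],[[0,0,-1],[0,0,0]],[[0,0,-1],[0,0,0]],[[0,0,-0.7],[0,0,0]],[[0,0,-0.3],[0,0,0]],[[0,0,0],[0,0,0]],[[0,0,0],[0,0,0]]]'|sed -n '2p;4,6p'; python3 -c "
from h import *
plan(.4769,-.392,.22,91.7)"
```

```text
ee_pos: [0.6116, -0.1195, 0.0704]
wrist_force: [-0.4, -0.3, -0.4]
gripper_width: 0.94
finger_force: 0.0
ee_pos: [0.6117, -0.1194, 0.0704]
wrist_force: [-0.7, -0.0, 6.2]
gripper_width: 0.695
finger_force: 44.0
ee_pos: [0.6109, -0.1192, 0.2282]
wrist_force: [0.4, 0.2, -2.0]
gripper_width: 0.69
finger_force: 43.8
t 35.0 a 75.29 pos [ 0.6109 -0.1192  0.2282] turn [-0.002 -0.    -0.365] shift [-6.718 -3.55   0.205]
```

```bash
python3 -m jog '[[[0,0,0],[0,0,-0.18]],[[0,0,0],[0,0,-0.185]],[[-0.6,-0.3,0],[0,0,0]],[[-0.9,-0.5,0],[0,0,0]],[[-0.9,-0.5,0],[0,0,0]],[[-0.9,-0.5,0],[0,0,0]],[[-0.9,-0.5,0],[0,0,0]],[[-0.9,-0.5,0],[0,0,0]],[[-0.9,-0.45,0],[0,0,0]],[[-0.6,-0.25,0]  ,[0,0,0]]]'|sed -n '2p;4,6p';python3 -m jog '[[[-0.12,-0.05,0.5],[0,0,0]],[[0,0,0.6],[0,0,0]],[[0,0,0.6],[0,0,0]],[[0,0,0],[0,0,0]],[[0,0,0],[0,0,0]],[[0,0,0],[0,0,0]]]'|sed -n '2p;4,6p'; python3 -c "
from h import *
plan(.4769,-.392,.1347,91.7)"
```

```text
ee_pos: [0.4773, -0.3893, 0.2271]
wrist_force: [0.4, 0.0, -1.6]
gripper_width: 0.692
finger_force: 43.7
ee_pos: [0.4777, -0.3924, 0.1621]
wrist_force: [-0.5, -1.0, -0.5]
gripper_width: 0.691
finger_force: 43.9
t 36.5 a 91.73 pos [ 0.4777 -0.3924  0.1621] turn [0.001 0.001 0.001] shift [ 0.011 -0.02   0.685]
```

```bash
python3 -m jog '[[[0.01,-0.02,0.3],[0,0,0]],[[0,0,0.2],[0,0,0]],[[0,0,0.1],[0,0,0]],[[0,0,0.05],[0,0,0]],[[0,0,0],[0,0,0]],[[0,0,0],[0,0,0]],[[0,0,0],[0,0,0]]]'|sed -n '2p;4,6p'
```

```text
ee_pos: [0.4767, -0.392, 0.1358]
wrist_force: [0.3, 0.1, -1.9]
gripper_width: 0.691
finger_force: 44.0
```

```bash
python3 -m jog '[[[0,0,0.03],[0,0,0]],[[0,0,0],[0,0,0]],[[0,0,0],[0,0,0]]]'|sed -n '2p;4,6p';python3 -m jog '[[[0,0,0],[0,0,0]],[[0,0,0],[0,0,0]],[[0,0,0],[0,0,0]],[[0,0,0],[0,0,0]]]' 74|sed -n '2p;4,6p';python3 -m jog '[[[0,0,-0.3],[0,0,0]],[[0,0,-0.8],[0,0,0]],[[0,0,-1],[0,0,0]],[[0,0,-0.6],[0,0,0]],[[0,0,0],[0,0,0]],[[0,0,0],[0,0,0]],[[0,0,0],[0,0,0]]]'|sed -n '2p;4,6p'; python3 -c "
from h import *
plan(.482,-.098,.20,66.8)"
```

```text
ee_pos: [0.4767, -0.392, 0.1344]
wrist_force: [0.2, -0.6, -1.1]
gripper_width: 0.696
finger_force: 44.0
ee_pos: [0.4766, -0.3919, 0.1343]
wrist_force: [0.2, 0.5, -0.1]
gripper_width: 0.867
finger_force: 0.0
ee_pos: [0.4763, -0.3916, 0.2415]
wrist_force: [-0.2, 0.7, -0.9]
gripper_width: 0.867
finger_force: 0.0
t 38.6 a 91.72 pos [ 0.4763 -0.3916  0.2415] turn [-0.002 -0.001  0.554] shift [ 6.802 -2.76   1.036]
```

```bash
python3 -m jog '[[[0,0,0],[0,0,0.185]],[[0,0,0],[0,0,0.185]],[[0,0,0],[0,0,0.184]],[[0.8,-0.34,0],[0,0,0]],[[0.9,-0.37,0],[0,0,0]],[[0.9,-0.37,0],[0,0,0]],[[0.9,-0.37,0],[0,0,0]],[[0.9,-0.37,0.2],[0,0,0]],[[0.9,-0.36,0.4],[0,0,0]],[[0.9,-0.36,0.5],[0,0,0]]]' 80|sed -n 2p; python3 -m jog '[[[0.6,-0.22,0.8],[0,0,0]],[[0,0,0.8],[0,0,0]],[[0,0,0.4],[0,0,0]],[[0,0,0],[0,0,0]],[[0,0,0],[0,0,0]],[[0,0,0],[0,0,0]]]' |sed -n 2p;  python3 -c "
from h import *
plan(.482,-.098,.0708,66.8)"
```

```text
ee_pos: [0.4805, -0.1224, 0.1974]
ee_pos: [0.4827, -0.0987, 0.119]
t 40.2 a 66.76 pos [ 0.4827 -0.0987  0.119 ] turn [ 0.001 -0.    -0.001] shift [ 0.01  -0.024  1.205]
```

```bash
python3 -m jog '[[[0,-0.02,0.4],[0,0,0]],[[0,0,0.4],[0,0,0]],[[0,0,0.3],[0,0,0]],[[0,0,0.1],[0,0,0]],[[0,0,0],[0,0,0]],[[0,0,0],[0,0,0]]]' 80|sed -n '2p;4,6p';  python3 -m jog '[[[0,0,0],[0,0,0]],[[0,0,0],[0,0,0]],[[0,0,0],[0,0,0]],[[0,0,0],[0,0,0]],[[0,0,0],[0,0,0]],[[0,0,0],[0,0,0]]]' 40 40|sed -n '2p;4,6p'; python3 -m jog '[[[0,0,-0.3],[0,0,0]],[[0,0,-0.7],[0,0,0]],[[0,0,-1],[0,0,0]],[[0,0,-1],[0,0,0]],[[0,0,-0.7],[0,0,0]],[[0,0,-0.3],[0,0,0]],[[0,0,0],[0,0,0]],[[0,0,0],[0,0,0]]]'|sed -n '2p;4,6p'; python3 -c "
from h import *
plan(.474,-.284,.22,91.7)"
```

```text
ee_pos: [0.482, -0.0983, 0.0711]
wrist_force: [0.0, -0.2, -0.4]
gripper_width: 0.934
finger_force: 0.0
ee_pos: [0.4819, -0.0982, 0.0711]
wrist_force: [-0.1, 0.6, 5.2]
gripper_width: 0.692
finger_force: 42.6
ee_pos: [0.4814, -0.098, 0.2299]
wrist_force: [-0.2, -0.2, -1.7]
gripper_width: 0.694
finger_force: 44.4
t 42.2 a 66.79 pos [ 0.4814 -0.098   0.2299] turn [-0.    -0.    -0.554] shift [-4.644 -0.322  0.247]
```

```bash
python3 -m jog '[[[0,0,0],[0,0,-0.185]],[[0,0,0],[0,0,-0.185]],[[0,0,0],[0,0,-0.184]],[[-0.6,-0.05,0],[0,0,0]],[[-0.9,-0.06,0],[0,0,0]],[[-0.9,-0.06,0],[0,0,0]],[[-0.9,-0.06,0],[0,0,0]],[[-0.9,-0.06,0],[0,0,0]],[[-0.44,-0.03,0],[0,0,0]],[[0,0,0.3]  ,[0,0,0]]]'|sed -n '2p;4,6p';python3 -m jog '[[[0,0,0.5],[0,0,0]],[[0,0,0.5],[0,0,0]],[[0,0,0.4],[0,0,0]],[[0,0,0],[0,0,0]],[[0,0,0],[0,0,0]],[[0,0,0],[0,0,0]]]'|sed -n '2p;4,6p'; python3 -c "
from h import *
plan(.474,-.284,.1352,91.7)"
```

```text
ee_pos: [0.4744, -0.2861, 0.2177]
wrist_force: [0.4, 0.1, -0.9]
gripper_width: 0.69
finger_force: 44.4
ee_pos: [0.4747, -0.2836, 0.1629]
wrist_force: [0.1, -0.3, -1.7]
gripper_width: 0.691
finger_force: 44.2
t 43.9 a 91.75 pos [ 0.4747 -0.2836  0.1629] turn [0.001 0.001 0.001] shift [-0.009 -0.017  0.693]
```

```bash
python3 -m jog '[[[-0.01,-0.02,0.3],[0,0,0]],[[0,0,0.2],[0,0,0]],[[0,0,0.12],[0,0,0]],[[0,0,0.05],[0,0,0]],[[0,0,0.02],[0,0,0]],[[0,0,0],[0,0,0]],[[0,0,0],[0,0,0]],[[0,0,0],[0,0,0]]]'|sed -n '2p;4,6p'; python3 -m jog '[[[0,0,0],[0,0,0]],[[0,0,0],[0,0,0]],[[0,0,0],[0,0,0]],[[0,0,0],[0,0,0]]]' 74|sed -n '2p;4,6p';python3 -m jog '[[[0,0,-0.3],[0,0,0]],[[0,0,-0.8],[0,0,0]],[[0,0,-1],[0,0,0]],[[0,0,-1],[0,0,0]],[[0,0,-1],[0,0,0]],[[0,0,-0.4],[0,0,0]],[[0,0,0],[0,0,0]],[[0,0,0],[0,0,0]],[[0,0,0],[0,0,0]]]'|sed -n '2p;4,6p'
python3 - <<'E'
from h import *
im=camera("wrist"); s=camera("scene")
s=cv2.resize(s[200:320,60:220],(640,480),interpolation=cv2.INTER_CUBIC)
v=np.vstack([im[100:400,120:520],cv2.resize(s,(400,300))]); cv2.imwrite("pics/fin.png",v[:,:,::-1])
E
```

```text
ee_pos: [0.4735, -0.2844, 0.1351]
wrist_force: [-2.3, 2.1, 6.3]
gripper_width: 0.693
finger_force: 45.2
ee_pos: [0.4736, -0.2844, 0.1346]
wrist_force: [0.1, 0.1, 0.5]
gripper_width: 0.863
finger_force: 0.0
ee_pos: [0.4732, -0.2841, 0.3136]
wrist_force: [0.4, 0.5, 0.0]
gripper_width: 0.871
finger_force: 0.0
```

View pics/fin.png

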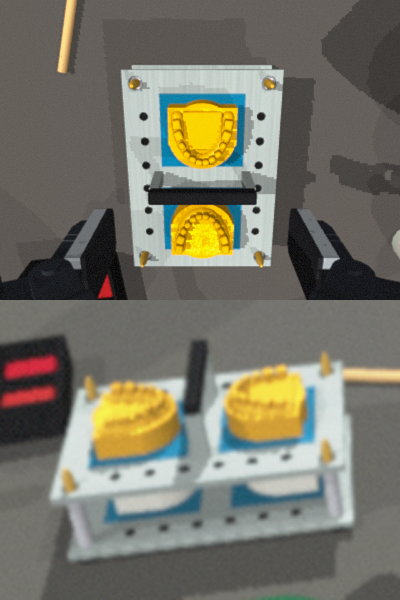

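Both yellow casts stand on the shelf pads, at crop (203,133) and (203,232), with all pins through and the shelf level. I'll check the centring in numbers before handing in.

Run:
```python
from h import *
cal=get_calibration("wrist"); im=camera("wrist")
for c in blobs(masks(im)["yellow"],800):
    Q=ray(cal,c,.084)[:,:2]; r=cv2.minAreaRect(Q.astype(np.float32)); p=np.array(r[0])-[.4755,-.338]
    print(c.mean(0).round(),"rel shelf",p.round(4),np.round(np.array(r[1])*1000),"y range",(Q.min(0)[1]+.338).round(4),(Q.max(0)[1]+.338).round(4))
```

```text
[322. 332.] rel shelf [ 0.002  -0.0494] [60. 59.] y range -0.0789 -0.0198
[322. 231.] rel shelf [-0.001   0.0469] [60. 62.] y range 0.0158 0.0779
[189. 121.] rel shelf [-0.1104  0.1363] [80.  8.] y range 0.0976 0.1755
```

Both are within about 4 mm of the pad centres, so I'm handing in.

```bash
python3 -c "
from bench import *
print(sign_off())"
```

```text
the job is handed in; nothing more can be done
None
```

The rack is loaded and handed in: both white casts on the base, the shelf seated on its collars, and both yellow casts on the shelf within about 4 mm of their pad centres; I never touched the half-arch casts, and the hand-in gave no verdict.

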